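# Set and lock the end adjuster of a pull-up bar

### The arm

A 7-joint arm with a two-finger parallel gripper is mounted at the origin on the work surface. World frame = base frame: x ahead of the robot, y to its left, z up, the work surface at z = 0. Lengths are in mm, angles in rad, forces in N, time in s.
With the tool pointing down it reaches from about 425 to 975 mm from the base axis. Payload 16.7 kg.
Tool frame: the origin (TCP) lies between the finger pads; the fingertips stand 25 mm ahead of it and the grasp point (between the pads) lies 6 mm ahead of it; z points along the fingers, y is the line along which they close (so a half turn about z gives the same grasp; the last joint's range is limited). The gripper opens to 85 mm and grips with 20 to 120 N. Pads are 22 mm wide; open, the fingers measure 114 mm over their backs; the gripper's body (76 mm by 85 mm) begins 54 mm behind the grasp point. The pads swing forward as they close: fully open they stand 13 mm farther back than shut.
Start: joints at [1.095, 0.426, 0.074, 1.606, -0.034, 1.111, -0.067], TCP at [216.652, -639.249, 256.302] pointing down, gripper open.
Joint ranges: [-2.85, 2.85], [-0.5, 2.14], [-1.23, 1.37], [0.21, 2.46], [-1.02, 4.16], [0.16, 2.05], [-2.73, 2.73]. Speed limits (rad/s): [1.89, 1.89, 2.39, 2.39, 3.01, 3.01, 3.01].

### API

Orientations are given as a unit quaternion [x, y, z, w].
In Python, from station import env, read_camera, calibration, ticket gives the robot as it stands.
- The arm moves only by the tool send_rows, never from a script. Its argument "commands" is a list of rows, each a list of 5 numbers: the shift along the tool's x, y, z in mm, then the turn about the tool's z in degrees, then the opening, from 0 (shut) to 1 (fully open). In form: [[dx, dy, dz, turn, gripper], ...]. A call has 1 to 5 rows; each row shifts and turns the commanded pose from where the row before left it, along the tool's axes as they then stand; what a row does not reach is not made up. A row lasts 1/8 s, in which the tool goes at most 62.5 mm and 10.7 degrees, less where a joint would pass 70% of its speed; a pose out of reach is approached as far as the arm can. A call is refused whole if a number of a shift passes 62.5 or a number of a turn 10.7, either way. A call with a gripper value outside its range is refused whole. The fingers move at their own pace and stop on an object; "force" is the grip in N (left out, the last holds). Time passes only in rows, so rows that do not move let the fingers close. It gives the time, the measured TCP pose, the force, the opening and the grip force at its end, in the units of the state.
- env.state(): the state, without advancing time (a new reading comes with each control period).
- read_camera(name): name is "side" or "top" or "wrist"; returns the picture (384x512x3 uint8, blue, green, red); there is no depth.
- calibration(name): a dict with "camera_matrix" (3x3 intrinsics, pixels), "position" and "orientation" of the camera in the world; the wrist camera has in their place "T_tool_cam" (4x4, takes a point from camera to tool coordinates, whose origin is the TCP and whose axes are the flange's). Camera axes: x right, y down, z forward; pixel columns grow to the right and rows downward; lengths in mm; the calibration is good to about 2 mm. A picture is of the moment at which its call begins: read the wrist's pose just before it. calibration takes no time and is no camera call.
- ticket.sign_off(): hands the job in; it is judged then, once.
The state is a dict: "clock": time; "qpos": joint angles; "joint_velocities": joint speeds; "joint_efforts": joint torques, N m; "position": TCP position; "orientation": TCP orientation; "force": force on the tool from outside, world axes, zero at the start; "wrist_torque": the same for the moment, N m; "opening": finger opening in mm; "finger_force": force on a finger pad.
Only numpy, scipy, OpenCV 4.12 (cv2) and the standard library are available. Lean on these libraries where they do the work, as an engineer would, in place of code of your own. Each camera call takes 0.05 s, during which the arm holds its last target. There are 200 camera calls.

### The job

The yellow pull-up bar end is clamped upright on the bench: turn its adjuster head clockwise (seen from above) until the red pointer end lines up with the white mark on the black collar. Then run the hexagonal jam nut below the head clockwise down until it seats on the collar and nip it up to about 0.7 N m, without overtightening it. Leave the pointer on the mark, and leave the tray, the carton and the tape roll where they are.

Things in the scene. Friction and masses are not known exactly. Their poses are not given: they have to be found in the camera images.
- fixture: Fixed fixture: 150x130 mm steel plate, 85 mm square clamp block to 52 mm, upright 50 mm yellow tube, 92 mm black collar with its flat top 130 mm above the bench. Origin on the bench, on the vertical axis that tube, collar, nut and adjuster share. z up; x points along the white mark.
- mark (a point): The white mark, a radial line 16x5 mm on the collar's top, 37 mm out from the axis. Height 130 mm. Its x axis points outward along the mark.
- pointer (a point): Pointing end of the adjuster head, at its top edge, 15 mm from the axis; x axis points outward. Head: bar 30 long, 12 thick, 18 mm tall, yellow with one red end, centred on the axis, top 180 mm high when set. Starts 0.5 to 1.2 rad short of the mark; clockwise closes this and lowers it 10 mm a turn. Turning takes 0.4 N m, it stays where left and carries the nut round with it.
- nut: Steel hexagonal jam nut on the adjuster's stem under the head: 44 mm across flats, 51 over corners, 20 high. Origin: centre of its underside, z up; flats face its x axis and every 60 degrees from it. Clockwise lowers it 10 mm a turn, 0.15 N m while free. From 130 mm high it presses the 54 mm brass spring washer: torque then climbs about 1.8 N m per rad; over 1.3 N m is too tight.
- tray: Loose pink open tray, 150x110x45 mm, origin under its centre. Leave alone.
- carton: Loose cardboard carton, 80x100x60 mm, origin under its centre. Leave alone.
- tape: Loose brown tape roll lying flat, 90 mm across, 45 mm high, origin under its centre. Leave alone.

How it is judged:
By the outcome, as a careful person would: the job done as asked, in the order asked, and still so for the second after the job is handed in, with the robot touching nothing.
It also fails if it takes over 67 s, if anything falls off the work surface, if the arm or the gripper's body presses on something with over 40 N, if the wrist force passes 120 N, or if a joint passes its speed limit or range.

## Working session

There is one attempt and no reset: what is moved stays moved. The work goes in short steps, Python scripts to look and compute and a tool call to move; the robot and the scene stay as the last step left them, time stands still between calls to the robot, and variables do not carry over. Pictures are saved under pics/ and viewed, at most 10 in all, crops included, and the job is handed in when it is done.

Besides the shell and the picture viewer there is one more tool, called after "Request:" by a JSON object that holds its "api" and its "payload", one argument or row to a line. send_rows: Moves the arm, as the interface text tells. Its arguments: {"type":"object","properties":{"commands":{"type":"array","items":{"type":"array","items":{"type":"number"}}},"force":{"type":"number"}},"required":["commands"]}

```bash
mkdir -p pics
cat > h.py <<'E'
import numpy as np, cv2
from scipy.spatial.transform import Rotation as R
from station import env, read_camera, calibration, ticket
def cam(name, st=None):
    c=calibration(name); K=np.array(c["camera_matrix"])
    if "T_tool_cam" in c:
        T=np.eye(4);T[:3,:3]=R.from_quat(st["orientation"]).as_matrix();T[:3,3]=st["position"]
        T=T@np.array(c["T_tool_cam"])
    else:
        T=np.eye(4);o=np.array(c["orientation"]);T[:3,:3]=o if o.shape==(3,3) else R.from_quat(o).as_matrix();T[:3,3]=c["position"]
    return K,T
def onplane(K,T,uv,z):
    uv=np.atleast_2d(uv).astype(float)
    d=(np.linalg.inv(K)@np.c_[uv,np.ones(len(uv))].T).T@T[:3,:3].T
    return T[:3,3]+d*((z-T[2,3])/d[:,2])[:,None]
def proj(K,T,P):
    p=(np.atleast_2d(P)-T[:3,3])@T[:3,:3]; q=p@K.T; return q[:,:2]/q[:,2:]
E
python3 - <<'E'
from h import *
s=env.state();print(s)
ims=[read_camera(n) for n in("top","side","wrist")]
for n,i in zip(("top","side","wrist"),ims):
    cv2.imwrite(f"pics/{n}0.png",i);K,T=cam(n,s);print(n,K.round(1).tolist(),T.round(3).tolist())
a=np.vstack([np.hstack(ims[:2]),np.hstack([ims[2],ims[2]*0])])
cv2.imwrite("pics/all0.png",cv2.resize(a,(800,600)))
E
```

```text
{'clock': 0.0, 'qpos': array([ 1.09446174,  0.4267167 ,  0.07382105,  1.60661073, -0.03414396,
        1.11077101, -0.0671151 ]), 'joint_velocities': array([ 0.001872  , -0.00063524, -0.00098074, -0.00044838,  0.00070577,
       -0.00153876, -0.00054246]), 'joint_efforts': array([-8.44847887e-05, -9.49818778e+01,  3.76136005e+00, -4.63527846e+01,
        1.91523205e-02,  9.95670125e-03, -2.85244494e-05]), 'position': array([ 216.59225157, -638.91592055,  255.61822544]), 'orientation': array([ 9.86680083e-01,  1.62671524e-01, -1.21118831e-04, -6.12225177e-04]), 'force': array([0.0802241 , 0.3597757 , 1.74234531]), 'wrist_torque': array([ 0.01365024, -0.02717728, -0.02718601]), 'finger_force': 0.0, 'opening': 85.32875013372956}
top [[400.5, 0.0, 254.5], [0.0, 400.5, 197.2], [0.0, 0.0, 1.0]] [[0.005, -0.997, 0.079, 479.195], [-1.0, -0.004, 0.01, -11.112], [-0.009, -0.079, -0.997, 1189.911], [0.0, 0.0, 0.0, 1.0]]
side [[348.3, 0.0, 249.1], [0.0, 348.3, 194.4], [0.0, 0.0, 1.0]] [[-0.875, -0.286, 0.39, 240.871], [-0.483, 0.554, -0.678, 546.717], [-0.022, -0.782, -0.623, 621.625], [0.0, 0.0, 0.0, 1.0]]
wrist [[324.4, 0.0, 257.0], [0.0, 324.4, 196.2], [0.0, 0.0, 1.0]] [[0.321, -0.906, -0.275, 287.384], [-0.947, -0.308, -0.092, -614.371], [-0.001, 0.289, -0.957, 373.485], [0.0, 0.0, 0.0, 1.0]]
```

View pics/all0.png

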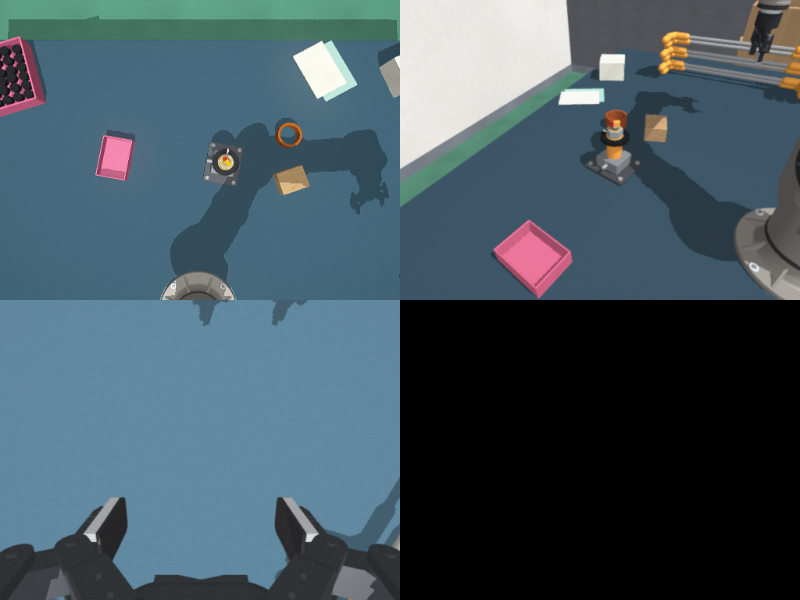

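The top view shows the fixture near full-resolution pixel (289,207), with the tape at (370,172), the carton at (373,230) and the tray at (148,202). I'll measure the collar and zoom in.

Run:
```python
from h import *
i=cv2.imread("pics/top0.png");j=cv2.imread("pics/side0.png")
a=cv2.resize(i[172:242,254:324],(560,560),interpolation=cv2.INTER_CUBIC)
b=j[130:240,230:310];b=cv2.resize(b,(240,330),interpolation=cv2.INTER_CUBIC);b=cv2.copyMakeBorder(b,0,230,0,0,0)
cv2.imwrite("pics/crop0.png",np.hstack([a,b]))
K,T=cam("top")
for n,uv,z in (("collar",(289,206),130),("head",(290,205),180),("tape",(370,172),45),("carton",(373,230),60),("tray",(148,202),45)): print(n,onplane(K,T,uv,z).round(0))
```

```text
collar [[540. -92. 130.]]
head [[540. -91. 180.]]
tape [[ 644. -332.   45.]]
carton [[ 478. -333.   60.]]
tray [[555. 306.  45.]]
```

View pics/crop0.png

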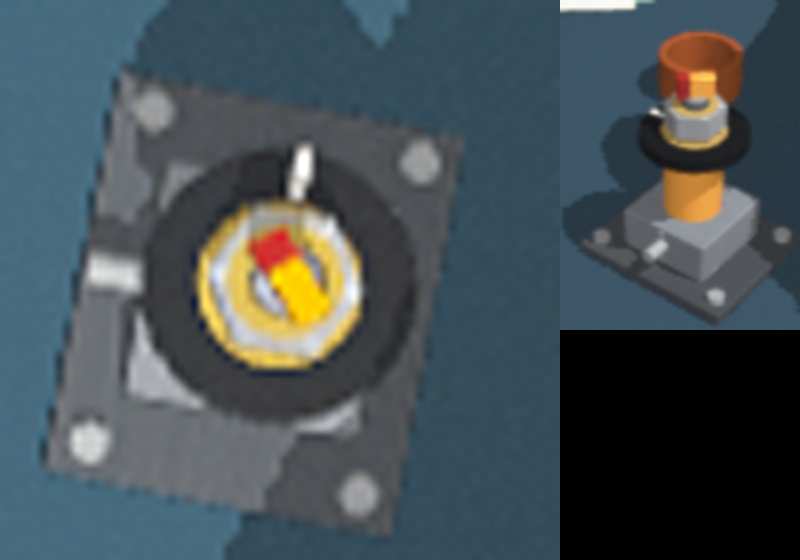

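The red pointer end sits at about 31° world yaw and the mark at about −11.5°, so the pointer is about 0.75 rad short. The axis is near (540,−91), so I'll move to hover above it.

Request:
{"api": "send_rows", "payload": {
  "commands": [
    [40, -34.6, -9, -2.4, 1],
    [40, -34.6, -9, -2.4, 1],
    [40, -34.6, -9, -2.4, 1],
    [40, -34.6, -9, -2.4, 1],
    [40, -34.6, -9, -2.4, 1]
  ]
}}

```text
clock: 0.78
position: [331.3, -399.5, 301.5]
orientation: [0.964, 0.266, -0.0, 0.0]
force: [0.5, 0.2, -0.4]
opening: 85.3
finger_force: 0.0
```

Run:
```python
from h import *
s=env.state();M=R.from_quat(s["orientation"]).as_matrix()
print(s["position"],s["qpos"][6],np.degrees(np.arctan2(M[1,0],M[0,0])),M.T@(np.array([540,-91,300])-s["position"]))
```

```text
[ 331.30811603 -399.50153442  301.5278243 ] -0.29039041413556627 30.8138356455419 [ 337.26220558 -158.04984443    1.51155084]
```

Request:
{"api": "send_rows", "payload": {
  "commands": [
    [50, -23, 0, 0, 1],
    [50, -23, 0, 0, 1],
    [50, -23, 0, 0, 1],
    [50, -23, 0, 0, 1],
    [50, -23, 0, 0, 1]
  ]
}}

```text
clock: 1.4
position: [487.6, -173.1, 301.4]
orientation: [0.964, 0.265, 0.0, 0.0]
force: [0.8, -1.2, 0.1]
opening: 85.3
finger_force: 0.0
```

Request:
{"api": "send_rows", "payload": {
  "commands": [
    [45, -21, 0, 0, 1],
    [42, -22, 0, 0, 1],
    [0, 0, 0, 0, 1],
    [0, 0, 0, 0, 1]
  ]
}}

```text
clock: 1.9
position: [539.5, -93.5, 301.0]
orientation: [0.964, 0.265, -0.0, -0.0]
force: [-0.4, -0.9, 0.3]
opening: 85.4
finger_force: 0.0
```

Run:
```python
from h import *
s=env.state();i=read_camera("wrist");M=R.from_quat(s["orientation"]).as_matrix()
print(s["position"],s["qpos"],np.degrees(np.arctan2(M[1,0],M[0,0])),M.T@(np.array([540,-91,300])-s["position"]))
cv2.imwrite("pics/w1.png",i)
cv2.imwrite("pics/w1v.png",cv2.resize(i,(800,600),interpolation=cv2.INTER_CUBIC))
```

```text
[539.52469395 -93.50702648 301.04038345] [ 0.36908997  0.20138129 -0.36225225  1.82092601  0.07842153  1.13387583
 -1.05422713] 30.727987775109842 [ 1.69020663 -1.91191327  1.03984831]
```

View pics/w1v.png

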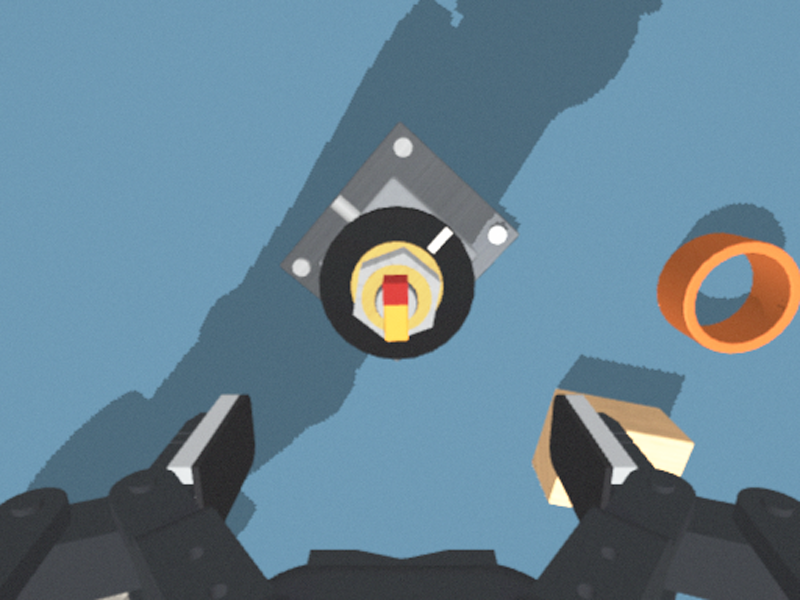

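The bar is aligned with the tool x axis, with the red end at view pixel (396,285), the mark at (440,240) and the collar centre at about (397,282). Two flats of the nut roughly face the fingers. Now I'll measure these properly.

```bash
cat > m.py <<'E'
from h import *
def blob(m,near,mn=20):
    n,l,st,c=cv2.connectedComponentsWithStats(m.astype(np.uint8))
    k=[q for q in range(1,n) if st[q,4]>=mn]
    k=min(k,key=lambda q:np.hypot(*(c[q]-near))); return l==k,c[k]
def ang(v): return np.degrees(np.arctan2(v[1],v[0]))
def meas(i,s,ztop,ax=(540,-91)):
    K,T=cam("wrist",s); h=cv2.cvtColor(i,cv2.COLOR_BGR2HSV).astype(int);H,S,V=h[...,0],h[...,1],h[...,2]
    near=proj(K,T,[*ax,130])[0]
    bl,_=blob(V<60,near,800)
    cnt=max(cv2.findContours(bl.astype(np.uint8),0,2)[0],key=cv2.contourArea)
    P=onplane(K,T,cv2.convexHull(cnt)[:,0],130)[:,:2]
    (c,r)=cv2.minEnclosingCircle(P.astype(np.float32));print("collar",np.round(c,1),"r",round(r,1))
    red,_=blob((S>170)&((H<6)|(H>174))&(V>60),near)
    hit=[]
    hn=proj(K,T,[*ax,ztop])[0]
    yel=(S>130)&(H>20)&(H<32)&(V>200)
    # mark: bright, low saturation, 29-45mm from the axis on collar plane
    yy,xx=np.nonzero((S<60)&(V>170)); Q=onplane(K,T,np.c_[xx,yy],130)[:,:2]-c
    rr=np.hypot(*Q.T);m=(rr>30)&(rr<44.5);mk=Q[m]
    print("mark n",m.sum(),"rad",rr[m].mean().round(1),"ang",[round(ang(mk.mean(0)),1)])
    pts=np.argwhere(red)[:,::-1]
    return c,ang(mk.mean(0)),red,pts
E
python3 - <<'E'
from m import *
import cv2
s=env.state();i=cv2.imread("pics/w1.png")
c,ma,red,pts=meas(i,s,181)
K,T=cam("wrist",s)
rc=cv2.minAreaRect(pts.astype(np.float32));print(rc); P=onplane(K,T,cv2.boxPoints(rc),181)[:,:2];print((P-c).round(1).tolist(), proj(K,T,[*c,181]),proj(K,T,[*c,130]))
z=i[130:250,180:330];cv2.imwrite("pics/z1.png",cv2.resize(z,(750,600),interpolation=cv2.INTER_CUBIC))
E
```

```text
collar [538.  -90.4] r 45.7
mark n 162 rad 35.1 ang [np.float64(-34.9)]
((252.5, 185.0), (18.0, 15.0), 90.0)
[[12.8, 14.0], [18.6, 4.3], [6.4, -2.9], [0.6, 7.0]] [[252.44695724 199.06029102]] [[253.18716797 182.49811334]]
```

View pics/z1.png

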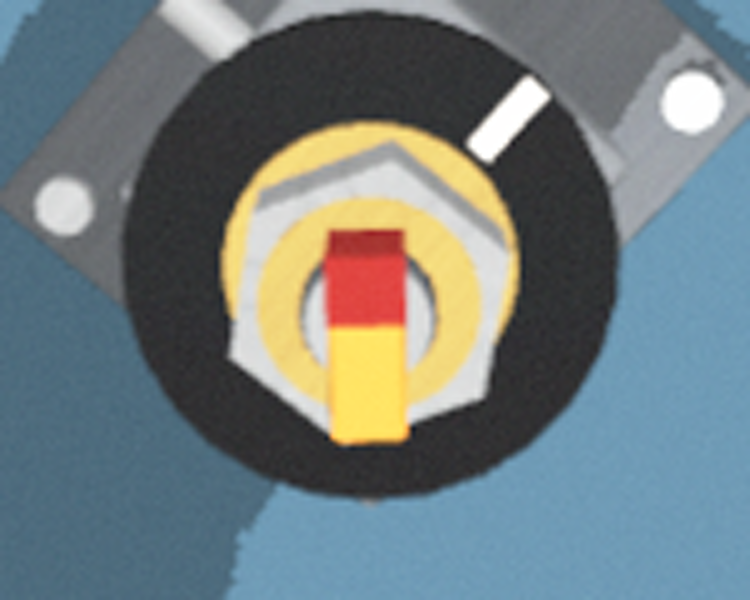

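The crop gives the corners of the nut's top face, the bar's top face and the mark clearly. I'll convert them to positions.

Run:
```python
from m import *
s=env.state();K,T=cam("wrist",s)
f=lambda p,z:onplane(K,T,np.array(p)/5.+[180,130]-0.4,z)[:,:2]
c=np.array([538,-90.4])
# collar by its extremes l,r,t,b
E=f([(122,255),(618,255),(372,10),(372,497)],130);print("collar",E.round(1).tolist(),(E[:2].mean(0)+0).round(1),E[2:].mean(0).round(1))
M=f([(483,152),(538,87)],130);print("mark",M.round(1).tolist(),ang(M[1]-M[0]),np.hypot(*(M.mean(0)-c)),ang(M.mean(0)-c))
for z in(178,181,184):
    B=f([(328,257),(404,257),(408,436),(331,436)],z);e=B[:2].mean(0);w=B[2:].mean(0)
    print("head",z,((e+w)/2).round(1),"len",np.hypot(*(e-w)),"w",np.hypot(*(B[0]-B[1])),"ang",ang(e-w))
for z in(152,156,160,164):
    N=f([(258,208),(487,398),(505,248),(230,357)],z)
    print("nut",z,np.hypot(*(N[0]-N[1])),np.hypot(*(N[2]-N[3])),N.reshape(2,2,2).mean(1).round(1).tolist(),ang(N[0]-N[1])%60,ang(N[2]-N[3])%60)
M=R.from_quat(s["orientation"]).as_matrix();print(M.T@(np.array([*c,300])-s["position"]))
```

```text
collar [[516.5, -50.7], [562.9, -128.9], [578.1, -67.6], [498.7, -114.4]] [539.7 -89.8] [538.4 -91. ]
mark [[566.6, -97.6], [581.5, -99.9]] -8.67088645175961 36.977286040168224 -13.00985562327009
head 178 [537.3 -91.3] len 29.191448140163516 w 11.631967143472846 ang 31.554135958617437
head 181 [538.2 -90.9] len 28.828025498243825 w 11.487153490867938 ang 31.554135958617437
head 184 [539.  -90.4] len 28.464602856324138 w 11.342339838263017 ang 31.554135958617437
nut 152 51.65750514552357 50.9232859028507 [[537.4, -92.3], [537.0, -90.9]] 19.852381144379237 23.034144090709127
nut 156 50.88352608736844 50.16030757568949 [[538.4, -91.7], [538.0, -90.4]] 19.852381144379294 23.03414409070912
nut 160 50.109547029213296 49.39732924852827 [[539.4, -91.2], [539.0, -89.8]] 19.852381144379336 23.034144090709106
nut 164 49.33556797105818 48.634350921367144 [[540.4, -90.6], [540.0, -89.3]] 19.852381144379265 23.034144090709184
[ 0.70255315 -3.84612849  1.14504705]
```

The axis is about (538.5,−90.7), the turn needed is about 42.5°, and the nut's underside is at about 136 mm. I'll descend and grip the head.

Request:
{"api": "send_rows", "payload": {
  "commands": [
    [0.5, -3, 28, -0.8, 0.5],
    [0, 0, 28, 0, 0.4],
    [0, 0, 28, 0, 0.4],
    [0, 0, 28, 0, 0.4],
    [0, 0, 0, 0, 0.4]
  ]
}}

```text
clock: 2.58
position: [537.2, -91.4, 187.9]
orientation: [0.963, 0.271, -0.002, -0.001]
force: [-0.2, -0.3, 1.2]
opening: 34.1
finger_force: 0.0
```

Request:
{"api": "send_rows", "payload": {
  "commands": [
    [0, 0, 0, 0, 0],
    [0, 0, 0, 0, 0],
    [0, 0, 0, 0, 0],
    [0, 0, 0, 0, 0],
    [0, 0, 0, 0, 0]
  ],
  "force": 100
}}

```text
clock: 3.2
position: [538.8, -90.4, 190.9]
orientation: [0.962, 0.272, 0.001, 0.0]
force: [-4.7, 1.1, 5.9]
opening: 9.2
finger_force: 98.0
```

Run:
```python
from m import *
s=env.state();i=read_camera("wrist");M=R.from_quat(s["orientation"]).as_matrix()
print(s["position"],ang(M[:,0]),s["force"],s["wrist_torque"],s["opening"],s["finger_force"],s["qpos"][6])
cv2.imwrite("pics/w2.png",i[150:,:])
```

```text
[538.84491313 -90.42500646 190.89856884] 31.522316793335158 [-4.72700567  1.07629616  5.91891085] [0.32706207 1.01384981 0.18631399] 9.172427830467454 98.01546335220337 -1.0979899150064936
```

View pics/w2.png

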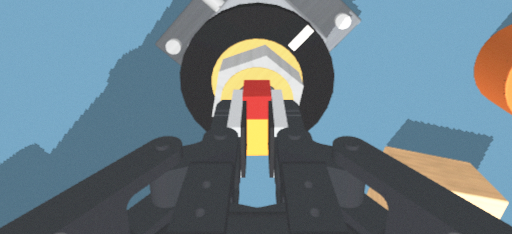

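The pads hold the bar either side of the red and yellow head at (258,118). Turning clockwise, with a matching descent.

Request:
{"api": "send_rows", "payload": {
  "commands": [
    [0, 0, 0.2, 8, 0],
    [0, 0, 0.2, 8, 0],
    [0, 0, 0.2, 8, 0],
    [0, 0, 0.2, 8, 0],
    [0, 0, 0.2, 8, 0]
  ]
}}

```text
clock: 3.88
position: [539.1, -91.7, 189.8]
orientation: [0.997, -0.077, 0.001, 0.001]
force: [-1.9, -7.2, 1.8]
opening: 9.4
finger_force: 97.9
```

Request:
{"api": "send_rows", "payload": {
  "commands": [
    [0, 0, 0, 0, 0],
    [0, 0, 0, 0, 0],
    [0, 0, 0, 0, 0]
  ]
}}

```text
clock: 4.25
position: [539.1, -91.8, 189.8]
orientation: [0.997, -0.075, 0.001, 0.001]
force: [-0.9, -5.7, 2.6]
opening: 9.6
finger_force: 98.0
```

Run:
```python
from m import *
s=env.state();i=read_camera("wrist");t=read_camera("top");M=R.from_quat(s["orientation"]).as_matrix()
print(s["position"],ang(M[:,0]),s["force"],s["wrist_torque"],s["opening"],s["finger_force"],s["qpos"][6])
cv2.imwrite("pics/w3f.png",i)
z=cv2.resize(i[150:330,160:360],(660,594),interpolation=cv2.INTER_CUBIC)
cv2.imwrite("pics/w3.png",z)
K,T=cam("wrist",s);print("axis130,179.9",proj(K,T,[[538.5,-90.7,130],[538.5,-90.7,180]]))
```

```text
[539.07061063 -91.75123845 189.83783882] -8.558096611198145 [-0.90267946 -5.73804018  2.58149245] [-1.40494523  0.30302035 -0.2101329 ] 9.640142824450875 97.99350142478943 -1.7514264534939306
axis130,179.9 [[257.10996636 231.13274292]
 [257.25028797 275.13907746]]
```

View pics/w3.png

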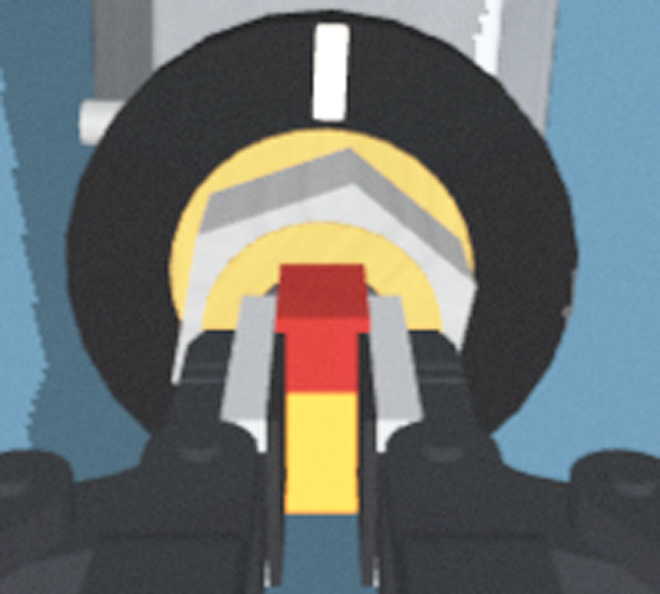

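In the tool view the mark is about 2.3° clockwise of the bar (collar centre x≈322, mark from (328,120) to (332,25)). I'll turn the remainder and release.

Request:
{"api": "send_rows", "payload": {
  "commands": [
    [0, 0, 0.1, 2.4, 0],
    [0, 0, 0, 0, 0],
    [0, 0, 0, 0, 0]
  ]
}}

```text
clock: 4.72
position: [539.0, -91.8, 189.8]
orientation: [0.995, -0.095, 0.001, 0.001]
force: [-1.7, -6.6, 2.7]
opening: 9.4
finger_force: 98.1
```

Request:
{"api": "send_rows", "payload": {
  "commands": [
    [0, 0, 0, 0, 1],
    [0, 0, 0, 0, 1],
    [0, 0, 0, 0, 1],
    [0, 0, -30, 0, 1],
    [0, 0, -30, 0, 1]
  ]
}}

```text
clock: 5.35
position: [538.5, -90.2, 248.9]
orientation: [0.996, -0.095, -0.0, -0.0]
force: [0.2, 0.7, 0.3]
opening: 85.6
finger_force: 0.0
```

Request:
{"api": "send_rows", "payload": {
  "commands": [
    [0, 0, -10, 0, 1],
    [0, 0, 0, 0, 1],
    [0, 0, 0, 0, 1]
  ]
}}

```text
clock: 5.72
position: [538.2, -90.4, 257.2]
orientation: [0.995, -0.095, -0.001, -0.0]
force: [0.9, 0.2, 0.1]
opening: 85.6
finger_force: 0.0
```

Run:
```python
from m import *
s=env.state();i=read_camera("wrist");M=R.from_quat(s["orientation"]).as_matrix()
print(s["position"],ang(M[:,0]),s["qpos"])
cv2.imwrite("pics/w4f.png",i)
cv2.imwrite("pics/w4.png",cv2.resize(i[120:270,160:360],(800,600),interpolation=cv2.INTER_CUBIC))
```

```text
[538.21569229 -90.36864685 257.17162558] -10.876354053500037 [ 0.2444846   0.2271926  -0.22758104  1.88281821  0.05879735  1.03940754
 -1.76795639]
```

View pics/w4.png

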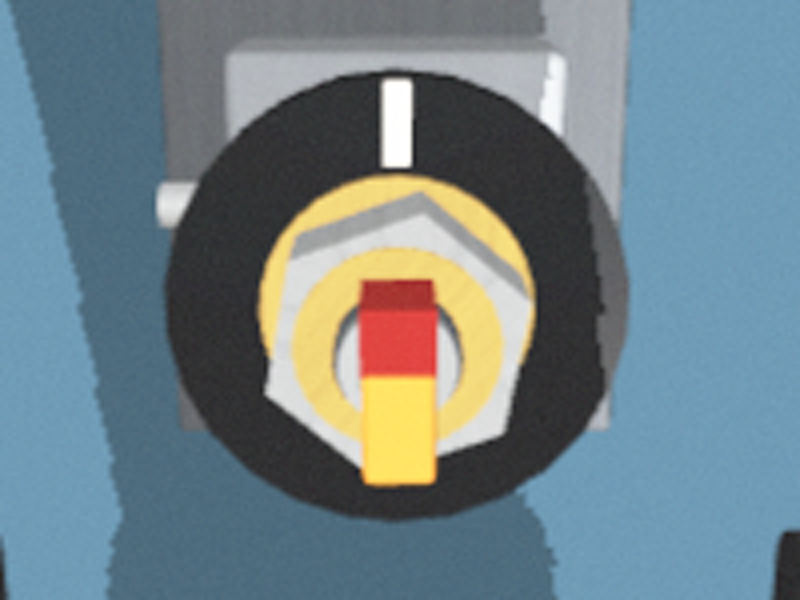

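The mark (x≈397) and the head (x≈398) both run vertically through the collar centre (x≈396.5), so the pointer is set. Now the nut's angle and height.

Run:
```python
from m import *
s=env.state();K,T=cam("wrist",s)
f=lambda p,z:onplane(K,T,np.array(p)/4.+[160,120]-0.4,z)[:,:2]
for z in(148,152,156,160):
    N=f([(290,258),(505,435),(528,298),(267,393)],z)
    print(z,np.hypot(*(N[0]-N[1])),np.hypot(*(N[2]-N[3])),N.reshape(2,2,2).mean(1).round(1).tolist(),ang(N[0]-N[1])%60,ang(N[2]-N[3])%60, "flats L/R",ang(N[3]-N[0]),ang(N[1]-N[2]), "dist", np.hypot(*((N[0]+N[3])/2-(N[1]+N[2])/2)))
B=f([(361,310),(436,310),(436,485),(362,485)],180);print("head",B.mean(0),ang(B[:2].mean(0)-B[2:].mean(0)))
M=f([(396.5,168),(397,80)],130);print("mark",ang(M[1]-M[0]),ang(M.mean(0)-[538.5,-90.7]),M)
```

```text
148 52.60626491540208 51.54114045369546 [[535.6, -90.6], [536.2, -90.0]] 38.202219021514864 40.158922243936686 flats L/R 158.5352339912738 161.73743306448873 dist 44.64684701514527
152 51.67877109623309 50.6324256973714 [[537.0, -90.9], [537.5, -90.3]] 38.2022190215149 40.15892224393673 flats L/R 158.53523399127374 161.7374330644887 dist 43.85968459792135
156 50.7512772770642 49.72371094104728 [[538.3, -91.1], [538.9, -90.5]] 38.202219021514864 40.15892224393666 flats L/R 158.53523399127377 161.7374330644887 dist 43.07252218069747
160 49.82378345789521 48.814996184723185 [[539.6, -91.3], [540.2, -90.7]] 38.2022190215149 40.1589222439367 flats L/R 158.53523399127377 161.73743306448864 dist 42.28535976347356
head [537.89872243 -90.66393286] -10.591595955969018
mark -11.095325056249543 -10.78927634882234 [[565.43793468 -95.7880912 ]
 [581.81321083 -98.99940513]]
```

The head is at −10.6° and the mark at −10.9°, so they match. The nut's flat edges run at −20° mod 60, and its underside is at about 134 mm. I'll wind the wrist back 231° so one long clockwise sweep is available.

Request:
{"api": "send_rows", "payload": {
  "commands": [
    [0, 0, 0, -10.5, 1],
    [0, 0, 0, -10.5, 1],
    [0, 0, 0, -10.5, 1],
    [0, 0, 0, -10.5, 1],
    [0, 0, 0, -10.5, 1]
  ]
}}

```text
clock: 6.4
position: [538.3, -90.4, 257.3]
orientation: [0.934, 0.358, -0.001, -0.0]
force: [-0.6, -0.6, -0.5]
opening: 85.4
finger_force: 0.0
```

Request:
{"api": "send_rows", "payload": {
  "commands": [
    [0, 0, 0, -10.5, 1],
    [0, 0, 0, -10.5, 1],
    [0, 0, 0, -10.5, 1],
    [0, 0, 0, -10.5, 1],
    [0, 0, 0, -10.5, 1]
  ]
}}

```text
clock: 7.02
position: [538.3, -90.3, 257.3]
orientation: [0.679, 0.734, -0.0, -0.001]
force: [-0.1, 0.5, -0.9]
opening: 85.3
finger_force: 0.0
```

Request:
{"api": "send_rows", "payload": {
  "commands": [
    [0, 0, 0, -10.5, 1],
    [0, 0, 0, -10.5, 1],
    [0, 0, 0, -10.5, 1],
    [0, 0, 0, -10.5, 1],
    [0, 0, 0, -10.5, 1]
  ]
}}

```text
clock: 7.65
position: [538.3, -90.4, 257.3]
orientation: [0.284, 0.959, 0.0, -0.001]
force: [0.7, -0.2, 0.2]
opening: 85.3
finger_force: 0.0
```

Request:
{"api": "send_rows", "payload": {
  "commands": [
    [0, 0, 0, -10.5, 1],
    [0, 0, 0, -10.5, 1],
    [0, 0, 0, -10.5, 1],
    [0, 0, 0, -10.5, 1],
    [0, 0, 0, -10.5, 1]
  ]
}}

```text
clock: 8.28
position: [538.4, -90.3, 257.4]
orientation: [-0.169, 0.986, 0.0, -0.001]
force: [0.8, 0.7, 0.0]
opening: 85.1
finger_force: 0.0
```

Request:
{"api": "send_rows", "payload": {
  "commands": [
    [0, 0, 0, -10.5, 1],
    [0, 0, 0, -10.5, 1],
    [0, 0, 0, 0, 1],
    [0, 0, 0, 0, 1]
  ]
}}

```text
clock: 8.78
position: [538.5, -90.5, 257.8]
orientation: [-0.341, 0.94, 0.0, -0.0]
force: [0.0, 0.4, 1.6]
opening: 85.6
finger_force: 0.0
```

Run:
```python
from m import *
s=env.state();M=R.from_quat(s["orientation"]).as_matrix()
print(s["position"],ang(M[:,0])%360,s["qpos"],M.T@(np.array([538.5,-90.7,162])-s["position"]))
```

```text
[538.51976589 -90.46767414 257.81193263] 219.86296436386982 [ 0.75268382  0.31899179 -0.84446836  1.85421242  0.26746983  1.08710237
  2.07362541] [ 0.14809738 -0.23665795 95.81180961]
```

Request:
{"api": "send_rows", "payload": {
  "commands": [
    [0, 0, 30, 0, 1],
    [0, 0, 30, 0, 1],
    [0, 0, 24, 0, 1],
    [0, 0, 12, 0, 1],
    [0, 0, 0, 0, 0.8]
  ]
}}

```text
clock: 9.4
position: [538.5, -90.2, 161.9]
orientation: [-0.343, 0.94, 0.0, -0.0]
force: [-0.5, 0.1, 0.4]
opening: 69.7
finger_force: 0.0
```

Request:
{"api": "send_rows", "payload": {
  "commands": [
    [0, 0, 0, 0, 0],
    [0, 0, 0, 0, 0],
    [0, 0, 0, 0, 0],
    [0, 0, 0, 0, 0],
    [0, 0, 0, 0, 0]
  ],
  "force": 80
}}

```text
clock: 10.02
position: [539.0, -90.0, 163.6]
orientation: [-0.343, 0.939, -0.0, 0.0]
force: [-6.4, 2.9, 13.2]
opening: 42.5
finger_force: 79.1
```

Run:
```python
from m import *
s=env.state();M=R.from_quat(s["orientation"]).as_matrix()
print(s["position"],ang(M[:,0])%360,s["force"],s["wrist_torque"],s["opening"],s["finger_force"])
i=read_camera("wrist");cv2.imwrite("pics/w5.png",i)
```

```text
[538.95907371 -89.98982192 163.63420545] 220.09826534116414 [-6.38994833  2.85325186 13.23719709] [ 0.70541725  1.34388547 -0.127393  ] 42.54219621587196 79.06778945820406
```

View pics/w5.png

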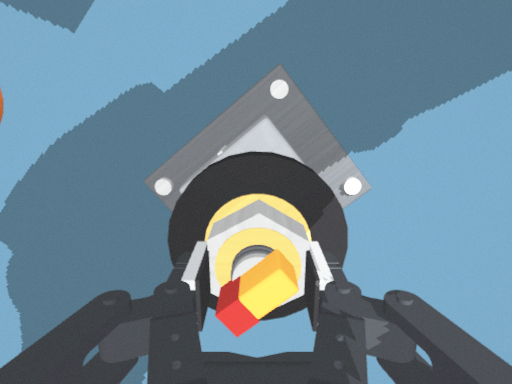

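The pads hold the nut squarely on two flats, at (200,270) and (318,270) in the wrist view. Starting the sweep and checking torque between calls.

Request:
{"api": "send_rows", "payload": {
  "commands": [
    [0, 0, 0.3, 10, 0],
    [0, 0, 0.3, 10, 0],
    [0, 0, 0.3, 10, 0],
    [0, 0, 0.3, 10, 0],
    [0, 0, 0.2, 10, 0]
  ]
}}

```text
clock: 10.7
position: [539.3, -91.8, 162.3]
orientation: [0.09, 0.996, -0.001, 0.001]
force: [-2.9, -7.8, 8.6]
opening: 41.5
finger_force: 79.6
```

```bash
cat > st.py <<'E'
from m import *
s=env.state();M=R.from_quat(s["orientation"]).as_matrix()
print(s["position"].round(1),"psi",ang(M[:,0])%360,s["force"].round(1),s["wrist_torque"].round(3),s["opening"].round(1),"q7",s["qpos"][6].round(2))
i=read_camera("wrist");K,T=cam("wrist",s);h=cv2.cvtColor(i,cv2.COLOR_BGR2HSV).astype(int)
w=lambda m,z:onplane(K,T,np.argwhere(m)[:,::-1],z)[:,:2]-[538.5,-90.7]
r=w((h[...,1]>190)&((h[...,0]<5)|(h[...,0]>175))&(h[...,2]>195),180);r=r[np.hypot(*r.T)<22]
print("red",len(r),ang(r.mean(0)) if len(r) else None,r.mean(0))
E
python3 st.py
```

```text
Traceback (most recent call last):
  File "st.py", line 3, in <module>
    print(s["position"].round(1),"psi",ang(M[:,0])%360,s["force"].round(1),s["wrist_torque"].round(3),s["opening"].round(1),"q7",s["qpos"][6].round(2))
                                                                                                      ^^^^^^^^^^^^^^^^^^
AttributeError: 'float' object has no attribute 'round'
```

```bash
sed -i 's/s\["opening"\].round(1)/s["opening"]/' st.py; python3 st.py
```

```text
[539.3 -91.8 162.3] psi 169.7191240184759 [-2.9 -7.8  8.6] [-1.839  0.545  0.186] 41.54488992817796 q7 1.19
red 0 None [nan nan]st.py:7: RuntimeWarning: Mean of empty slice.
  print("red",len(r),ang(r.mean(0)) if len(r) else None,r.mean(0))
  ret = um.true_divide(
```

The torque is at the free-running level (0.19). Continuing.

Request:
{"api": "send_rows", "payload": {
  "commands": [
    [0, 0, 0.3, 10, 0],
    [0, 0, 0.2, 8, 0],
    [0, 0, 0.2, 7, 0]
  ]
}}

```text
clock: 11.12
position: [539.0, -92.7, 161.6]
orientation: [0.303, 0.953, -0.001, 0.001]
force: [-4.8, -11.6, 11.1]
opening: 42.0
finger_force: 80.3
```

```bash
python3 st.py 2>/dev/null
```

```text
[539.  -92.7 161.6] psi 144.76033184079532 [ -4.8 -11.6  11.1] [-2.709  1.138  0.195] 41.97549625444799 q7 0.79
red 0 None [nan nan]
```

Request:
{"api": "send_rows", "payload": {
  "commands": [
    [0, 0, 0.3, 10, 0],
    [0, 0, 0.2, 5, 0]
  ]
}}

```text
clock: 11.42
position: [538.6, -93.1, 161.1]
orientation: [0.425, 0.905, -0.001, 0.001]
force: [-8.2, -13.9, 14.7]
opening: 41.9
finger_force: 80.6
```

```bash
python3 st.py 2>/dev/null
```

```text
[538.6 -93.1 161.1] psi 129.74197740178417 [ -8.2 -13.9  14.7] [-3.071  1.822  0.151] 41.871715508135665 q7 0.56
red 0 None [nan nan]
```

Request:
{"api": "send_rows", "payload": {
  "commands": [
    [0, 0, 0.2, 8, 0],
    [0, 0, 0.2, 7, 0]
  ]
}}

```text
clock: 11.72
position: [538.2, -93.3, 160.7]
orientation: [0.539, 0.842, -0.001, 0.001]
force: [-11.0, -15.0, 16.5]
opening: 41.9
finger_force: 80.9
```

```bash
python3 st.py 2>/dev/null
```

```text
[538.2 -93.3 160.7] psi 114.72353861730674 [-11.  -15.   16.5] [-3.368  2.55   0.154] 41.88519614117704 q7 0.32
red 0 None [nan nan]
```

Request:
{"api": "send_rows", "payload": {
  "commands": [
    [0, 0, 0.2, 8, 0],
    [0, 0, 0.2, 7, 0]
  ]
}}

```text
clock: 12.02
position: [537.7, -93.5, 160.2]
orientation: [0.645, 0.764, -0.002, 0.001]
force: [-14.0, -16.0, 19.4]
opening: 42.3
finger_force: 81.2
```

```bash
python3 st.py 2>/dev/null
```

```text
[537.7 -93.5 160.2] psi 99.71168670079268 [-14.  -16.   19.4] [-3.401  3.298  0.188] 42.27734466292987 q7 0.08
red 0 None [nan nan]
```

The torque is still at the free level, but side load is building. I'll regrasp to relax it.

Request:
{"api": "send_rows", "payload": {
  "commands": [
    [0, 0, 0, 0, 0.75],
    [0, 0, 0, 0, 0.75],
    [0, 0, 0, 0, 0.75]
  ]
}}

```text
clock: 12.45
position: [538.9, -90.1, 159.1]
orientation: [0.642, 0.767, 0.0, 0.0]
force: [0.2, -0.3, 0.6]
opening: 64.1
finger_force: 0.0
```

```bash
python3 st.py 2>/dev/null
python3 - <<'E'
from h import *
cv2.imwrite("pics/w6.png",cv2.resize(read_camera("wrist"),(800,600)))
E
```

```text
[538.9 -90.1 159.1] psi 100.14446131997458 [ 0.2 -0.3  0.6] [0.005 0.018 0.001] 64.10054596900852 q7 0.08
red 0 None [nan nan]
```

View pics/w6.png

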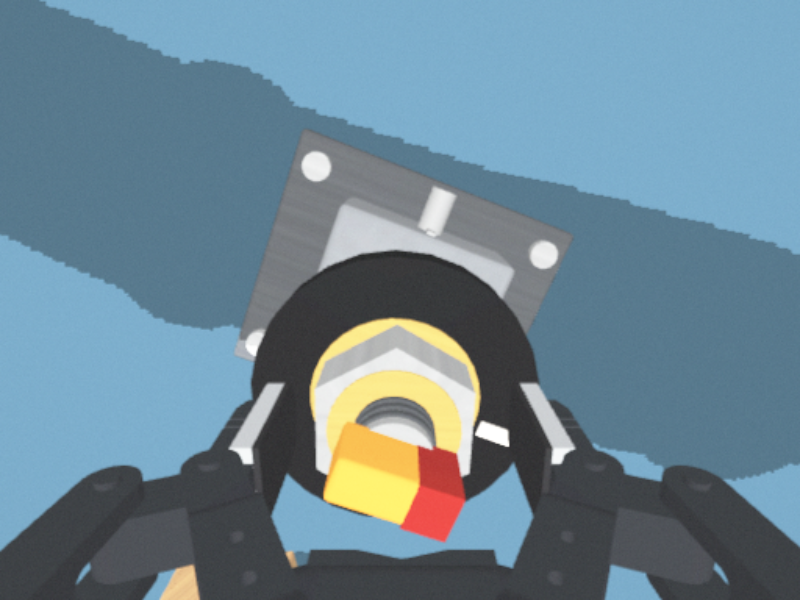

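The nut's flats (x≈318 and x≈473) are square to the pads, and the head still points at the mark (490,433). Gripping again and continuing.

Request:
{"api": "send_rows", "payload": {
  "commands": [
    [0, 0, 0, 0, 0],
    [0, 0, 0, 0, 0],
    [0, 0, 0, 0, 0],
    [0, 0, 0, 0, 0]
  ],
  "force": 80
}}

```text
clock: 13.05
position: [537.1, -90.7, 159.3]
orientation: [0.642, 0.767, -0.001, -0.001]
force: [-16.9, -0.7, 23.9]
opening: 41.9
finger_force: 77.5
```

```bash
python3 st.py 2>/dev/null|head -1
```

```text
[537.1 -90.7 159.3] psi 100.08221457591226 [-16.9  -0.7  23.9] [-0.203  3.836 -0.234] 41.94625490008419 q7 0.08
```

Request:
{"api": "send_rows", "payload": {
  "commands": [
    [0, 0, 0.2, 7, 0],
    [0, 0, 0.2, 7, 0]
  ]
}}

```text
clock: 13.35
position: [537.3, -90.7, 159.0]
orientation: [0.732, 0.681, -0.001, -0.001]
force: [-15.5, -1.2, 21.5]
opening: 42.3
finger_force: 77.5
```

```bash
python3 st.py 2>/dev/null|head -1
```

```text
[537.3 -90.7 159. ] psi 85.87542195763073 [-15.5  -1.2  21.5] [-0.157  3.617  0.103] 42.315601694846016 q7 -0.15
```

Request:
{"api": "send_rows", "payload": {
  "commands": [
    [0, 0, 0.2, 6, 0],
    [0, 0, 0.2, 6, 0]
  ]
}}

```text
clock: 13.65
position: [537.5, -90.5, 158.7]
orientation: [0.799, 0.601, -0.001, -0.0]
force: [-13.3, 1.4, 22.2]
opening: 42.1
finger_force: 77.5
```

```bash
python3 st.py 2>/dev/null|head -1
```

```text
[537.5 -90.5 158.7] psi 73.92725482437096 [-13.3   1.4  22.2] [0.083 3.284 0.316] 42.10296709740345 q7 -0.34
```

Request:
{"api": "send_rows", "payload": {
  "commands": [
    [0, 0, 0.1, 5, 0],
    [0, 0, 0, 0, 0]
  ]
}}

```text
clock: 13.95
position: [537.7, -90.4, 158.6]
orientation: [0.824, 0.567, -0.001, -0.0]
force: [-13.4, 0.2, 21.9]
opening: 42.0
finger_force: 77.8
```

```bash
python3 st.py 2>/dev/null|head -1
```

```text
[537.7 -90.4 158.6] psi 69.05394538533025 [-13.4   0.2  21.9] [-0.005  3.238  0.079] 42.014335263409734 q7 -0.42
```

Request:
{"api": "send_rows", "payload": {
  "commands": [
    [0, 0, 0.1, 5, 0],
    [0, 0, 0, 0, 0]
  ]
}}

```text
clock: 14.25
position: [537.8, -90.3, 158.5]
orientation: [0.848, 0.53, -0.001, -0.0]
force: [-12.4, 0.7, 21.0]
opening: 42.2
finger_force: 77.9
```

```bash
python3 st.py 2>/dev/null|head -1
```

```text
[537.8 -90.3 158.5] psi 64.06938708076055 [-12.4   0.7  21. ] [0.132 2.962 0.243] 42.225029694687706 q7 -0.5
```

Request:
{"api": "send_rows", "payload": {
  "commands": [
    [0, 0, 0.2, 7, 0],
    [0, 0, 0, 0, 0]
  ]
}}

```text
clock: 14.55
position: [538.1, -90.2, 158.4]
orientation: [0.879, 0.478, -0.001, -0.0]
force: [-10.9, 0.5, 20.6]
opening: 42.2
finger_force: 77.9
```

```bash
python3 st.py 2>/dev/null|head -1
```

```text
[538.1 -90.2 158.4] psi 57.05958098946756 [-10.9   0.5  20.6] [0.074 2.644 0.407] 42.16333070425806 q7 -0.61
```

Request:
{"api": "send_rows", "payload": {
  "commands": [
    [0, 0, 0.2, 7, 0],
    [0, 0, 0, 0, 0]
  ]
}}

```text
clock: 14.85
position: [537.9, -89.8, 157.9]
orientation: [0.906, 0.423, -0.001, -0.0]
force: [-10.2, 3.5, 16.9]
opening: 42.0
finger_force: 78.8
```

```bash
python3 st.py 2>/dev/null|head -1
```

```text
[537.9 -89.8 157.9] psi 50.086337400416845 [-10.2   3.5  16.9] [0.509 2.506 0.569] 42.04201561385101 q7 -0.72
```

Request:
{"api": "send_rows", "payload": {
  "commands": [
    [0, 0, 0.2, 7, 0],
    [0, 0, 0, 0, 0]
  ]
}}

```text
clock: 15.15
position: [538.3, -89.7, 157.8]
orientation: [0.93, 0.367, -0.0, -0.0]
force: [-7.9, 3.6, 15.5]
opening: 41.9
finger_force: 78.7
```

```bash
python3 st.py 2>/dev/null|head -1
```

```text
[538.3 -89.7 157.8] psi 43.1112953663152 [-7.9  3.6 15.5] [0.599 2.063 0.726] 41.94452364985301 q7 -0.83
```

The torque is climbing. I'll average a few readings at hold.

Run:
```python
from m import *
v=[]
for k in range(6):
    i=read_camera("wrist");s=env.state();v.append(s["wrist_torque"][2])
M=R.from_quat(s["orientation"]).as_matrix()
print(np.round(v,3),np.mean(v),ang(M[:,0]))
```

```text
[0.721 0.779 0.75  0.751 0.747 0.798] 0.7575176772544031 43.21096493121434
```

The torque reads 0.75 N m. Releasing and backing straight up.

Request:
{"api": "send_rows", "payload": {
  "commands": [
    [0, 0, 0, 0, 1],
    [0, 0, 0, 0, 1],
    [0, 0, 0, 0, 1],
    [0, 0, -40, 0, 1],
    [0, 0, -50, 0, 1]
  ]
}}

```text
clock: 16.12
position: [538.1, -90.4, 247.5]
orientation: [0.93, 0.367, -0.001, -0.001]
force: [1.1, -0.4, 1.6]
opening: 85.2
finger_force: 0.0
```

Request:
{"api": "send_rows", "payload": {
  "commands": [
    [0, 0, -10, 0, 1],
    [0, 0, 0, 0, 1],
    [0, 0, 0, 0, 1]
  ]
}}

```text
clock: 16.5
position: [538.1, -90.4, 255.9]
orientation: [0.93, 0.367, -0.001, -0.0]
force: [-0.7, 0.4, -0.0]
opening: 85.3
finger_force: 0.0
```

Run:
```python
from m import *
s=env.state();i=read_camera("wrist");M=R.from_quat(s["orientation"]).as_matrix()
print(s["position"],ang(M[:,0]),s["qpos"][6]);K,T=cam("wrist",s);print(proj(K,T,[538.5,-90.7,130]))
cv2.imwrite("pics/w7f.png",i)
cv2.imwrite("pics/w7.png",cv2.resize(i[120:270,160:360],(800,600),interpolation=cv2.INTER_CUBIC))
```

```text
[538.0756968  -90.38179857 255.893174  ] 43.12248950895574 -0.8071112575417468
[[258.02425158 197.58842066]]
```

View pics/w7.png

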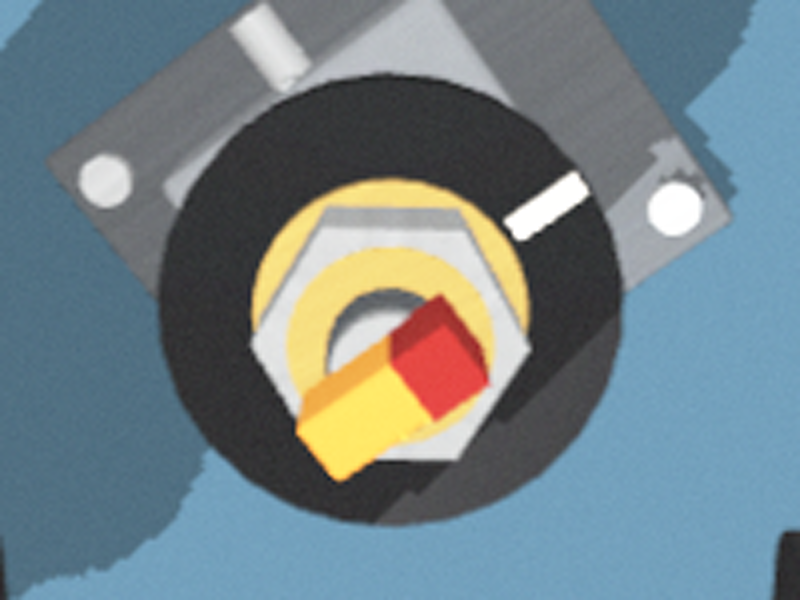

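The picture shows the nut 30° away from where I let it go, with a flat at the top, (318,228) to (465,228). I'll measure the nut and the head.

Run:
```python
from m import *
s=env.state();K,T=cam("wrist",s)
f=lambda p,z:onplane(K,T,np.array(p)/4.+[160,120]-0.4,z)[:,:2]
for z in(146,150,154):
    N=f([(252,343),(530,347),(318,228),(458,460)],z)
    print(z,np.hypot(*(N[0]-N[1])),np.hypot(*(N[2]-N[3])),N.reshape(2,2,2).mean(1).round(1).tolist(),ang(N[0]-N[1])%60,ang(N[2]-N[3])%60)
B=f([(443,325),(489,384),(432,420),(389,360)],180); Y=f([(297,432),(341,482)],180)
print("head",ang(B[:2].mean(0)-Y.mean(0)),(B[:2].mean(0)+Y.mean(0))/2, "edges",ang(B[0]-f((389,360),180)[0]),ang(B[1]-Y[1]))
M=f([(513,230),(581,185)],130);print("mark",ang(M[1]-M[0]),ang(M.mean(0)-[538.5,-90.7]))
```

```text
146 51.43509938063419 52.14999591167878 [[537.1, -91.3], [536.6, -91.4]] 12.296169525088203 12.91215005104982
150 50.53124618259156 51.23358005654724 [[538.1, -90.3], [537.6, -90.5]] 12.296169525088203 12.912150051049835
154 49.62739298454894 50.31716420141569 [[539.1, -89.4], [538.6, -89.6]] 12.296169525088175 12.91215005104985
head -10.118989829749163 [537.97008344 -90.61805877] edges -12.394566222804853 -11.232374444342721
mark -12.14312572980431 -11.238025479701253
```

The head is on the mark (about −11.2° against −11.4°), but the nut sprang back about 30° when I released it suddenly, and its underside is at about 130. I'll regrip on the flats, re-tighten and release gently, watching the nut.

Request:
{"api": "send_rows", "payload": {
  "commands": [
    [0, 0, 30, -10, 1],
    [0, 0, 30, -10, 1],
    [0, 0, 27, -9.6, 1],
    [0, 0, 10, 0, 0.75],
    [0, 0, 0, 0, 0.75]
  ]
}}

```text
clock: 17.18
position: [538.3, -90.4, 159.6]
orientation: [0.806, 0.591, -0.001, -0.001]
force: [1.0, -1.0, 0.4]
opening: 64.1
finger_force: 0.0
```

Request:
{"api": "send_rows", "payload": {
  "commands": [
    [0, 0, 0, 0, 0],
    [0, 0, 0, 0, 0],
    [0, 0, 0, 0, 0],
    [0, 0, 0, 0, 0]
  ],
  "force": 80
}}

```text
clock: 17.68
position: [537.7, -90.0, 161.6]
orientation: [0.806, 0.592, -0.001, -0.0]
force: [-15.0, 3.7, 18.7]
opening: 42.2
finger_force: 78.2
```

```bash
cat > tq.py <<'E'
from m import *
v=[]
for k in range(4):
    i=read_camera("wrist");s=env.state();v.append(s["wrist_torque"][2])
M=R.from_quat(s["orientation"]).as_matrix()
print(s["clock"],np.round(v,2),"tz",np.mean(v).round(3),"psi",ang(M[:,0]).round(2),s["position"].round(1),s["force"].round(1),s["opening"],s["finger_force"])
cv2.imwrite("pics/last.png",i)
E
python3 tq.py
```

```text
17.875 [-0.1  -0.11 -0.07 -0.03] tz -0.075 psi 72.65 [537.7 -89.9 161.6] [-15.3   4.   18.8] 42.2161139861563 78.22194490145193
```

Request:
{"api": "send_rows", "payload": {
  "commands": [
    [0, 0, 0.2, 7, 0],
    [0, 0, 0, 0, 0]
  ]
}}

```text
clock: 18.12
position: [538.0, -89.8, 161.5]
orientation: [0.841, 0.541, -0.0, -0.0]
force: [-12.6, 4.3, 17.8]
opening: 41.9
finger_force: 78.6
```

```bash
python3 tq.py
```

```text
18.325 [0.12 0.12 0.16 0.09] tz 0.124 psi 65.67 [538.  -89.8 161.5] [-13.3   3.   17.8] 42.13814444242531 78.5886594060139
```

Request:
{"api": "send_rows", "payload": {
  "commands": [
    [0, 0, 0.2, 7, 0],
    [0, 0, 0.2, 7, 0],
    [0, 0, 0, 0, 0]
  ]
}}

```text
clock: 18.7
position: [538.7, -89.7, 161.3]
orientation: [0.9, 0.435, 0.0, 0.0]
force: [-8.1, 2.6, 15.8]
opening: 41.7
finger_force: 79.0
```

```bash
python3 tq.py
```

```text
18.9 [0.6  0.51 0.53 0.61] tz 0.565 psi 51.71 [538.7 -89.7 161.3] [-8.4  4.5 16.2] 41.94042301163136 78.96729832504207
```

Request:
{"api": "send_rows", "payload": {
  "commands": [
    [0, 0, 0.2, 6, 0],
    [0, 0, 0, 0, 0]
  ]
}}

```text
clock: 19.15
position: [538.8, -89.5, 161.0]
orientation: [0.922, 0.388, 0.0, 0.0]
force: [-7.7, 7.2, 13.1]
opening: 41.7
finger_force: 80.2
```

```bash
python3 tq.py
```

```text
19.35 [0.7  0.63 0.66 0.65] tz 0.66 psi 45.73 [538.7 -89.5 161. ] [-7.   6.8 13.2] 42.06720470977776 80.8476370513381
```

Request:
{"api": "send_rows", "payload": {
  "commands": [
    [0, 0, 0.1, 2, 0],
    [0, 0, 0, 0, 0]
  ]
}}

```text
clock: 19.6
position: [538.6, -89.5, 160.9]
orientation: [0.928, 0.372, 0.0, -0.0]
force: [-6.7, 8.0, 15.8]
opening: 41.8
finger_force: 81.9
```

```bash
python3 tq.py; cp pics/last.png pics/g0.png
```

```text
19.8 [0.77 0.82 0.77 0.72] tz 0.769 psi 43.74 [538.8 -89.4 160.9] [-6.9  7.  14.8] 41.8565135095842 81.88867286149616
```

Request:
{"api": "send_rows", "payload": {
  "commands": [
    [0, 0, 0, 0, 0],
    [0, 0, 0, 0, 0]
  ],
  "force": 20
}}

```text
clock: 20.05
position: [538.8, -89.5, 160.9]
orientation: [0.928, 0.372, 0.0, -0.0]
force: [-6.1, 5.2, 6.8]
opening: 41.9
finger_force: 80.9
```

```bash
python3 tq.py; cp pics/last.png pics/g1.png
```

```text
20.25 [0.77 0.77 0.72 0.84] tz 0.775 psi 43.74 [538.8 -89.4 160.9] [-9.9  8.1 15. ] 42.02757869665684 81.95504854338651
```

Request:
{"api": "send_rows", "payload": {
  "commands": [
    [0, 0, 0, 0, 0.53],
    [0, 0, 0, 0, 0.54],
    [0, 0, 0, 0, 0.55],
    [0, 0, 0, 0, 0.55]
  ]
}}

```text
clock: 20.75
position: [538.1, -90.2, 160.0]
orientation: [0.928, 0.372, -0.0, -0.0]
force: [-6.2, 2.0, 5.2]
opening: 46.8
finger_force: 10.6
```

```bash
python3 tq.py; cp pics/last.png pics/g2.png
python3 - <<'E'
import cv2,numpy as np
a=[cv2.resize(cv2.imread(f"pics/g{k}.png")[190:320,170:345],(400,297)) for k in(0,1,2)]
cv2.imwrite("pics/g.png",np.vstack([np.hstack(a[:2]),np.hstack([a[2],a[2]*0])]))
E
```

```text
20.95 [0.54 0.47 0.45 0.51] tz 0.491 psi 43.68 [538.1 -90.1 160.1] [-7.   1.   4.3] 47.4524125636153 10.80879655200988
```

View pics/g.png

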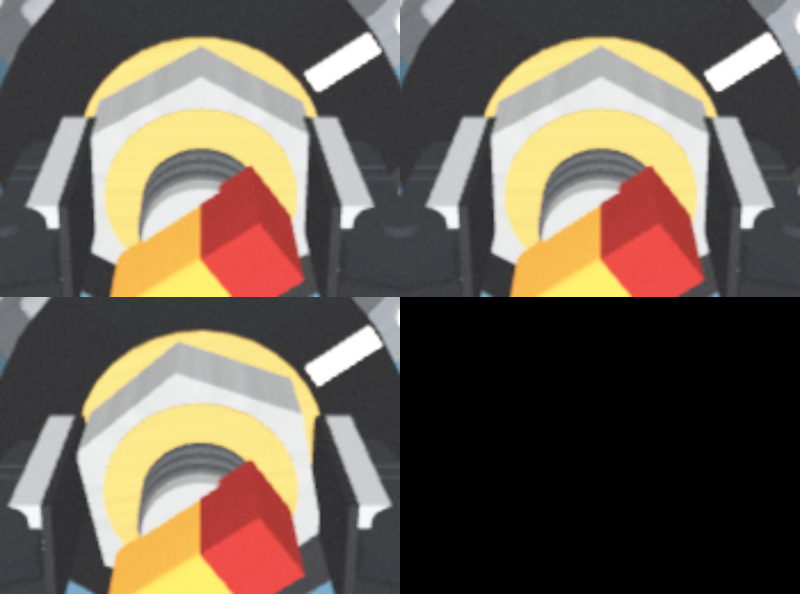

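The three views show the nut square while gripped, then turned about 8° back as the pads opened to 47 mm and still pushing on them. The spring washer really does unwind the nut. I'll continue opening in tiny stages so it settles without overshooting off its seat.

Request:
{"api": "send_rows", "payload": {
  "commands": [
    [0, 0, 0, 0, 0.555],
    [0, 0, 0, 0, 0.56],
    [0, 0, 0, 0, 0.565],
    [0, 0, 0, 0, 0.57],
    [0, 0, 0, 0, 0.57]
  ]
}}

```text
clock: 21.58
position: [538.1, -90.3, 159.9]
orientation: [0.928, 0.372, -0.0, -0.0]
force: [-3.7, 0.7, 0.6]
opening: 48.9
finger_force: 6.4
```

```bash
python3 tq.py
```

```text
21.775 [0.36 0.34 0.35 0.29] tz 0.335 psi 43.67 [538.2 -90.3 159.9] [-6.3  0.5  2.8] 48.68848789587442 7.174025075510144
```

Request:
{"api": "send_rows", "payload": {
  "commands": [
    [0, 0, 0, 0, 0.575],
    [0, 0, 0, 0, 0.58],
    [0, 0, 0, 0, 0.585],
    [0, 0, 0, 0, 0.59],
    [0, 0, 0, 0, 0.59]
  ]
}}

```text
clock: 22.4
position: [538.3, -90.4, 159.7]
orientation: [0.928, 0.372, -0.0, -0.0]
force: [-4.9, 0.6, 1.2]
opening: 50.6
finger_force: 2.2
```

```bash
python3 tq.py
```

```text
22.6 [0.11 0.08 0.11 0.11] tz 0.104 psi 43.67 [538.3 -90.4 159.7] [-5.8  0.5  0.4] 49.88158166651217 2.1959050465375185
```

Request:
{"api": "send_rows", "payload": {
  "commands": [
    [0, 0, 0, 0, 0.595],
    [0, 0, 0, 0, 0.6],
    [0, 0, 0, 0, 0.605],
    [0, 0, 0, 0, 0.61],
    [0, 0, 0, 0, 0.62]
  ]
}}

```text
clock: 23.22
position: [539.2, -90.4, 159.5]
orientation: [0.928, 0.372, 0.0, 0.0]
force: [-0.3, 0.5, 0.7]
opening: 52.9
finger_force: 0.0
```

```bash
python3 tq.py
```

```text
23.425 [ 0.07  0.02 -0.05  0.01] tz 0.013 psi 43.72 [538.9 -90.4 159.4] [ 0.1 -0.1 -0.4] 52.96066702671086 0.0
```

The nut has unwound to its seat and doesn't hold the 0.7 N m by itself; the peaks reached were about 0.75–0.8 N m. I'll set it lightly past the seat (psi≈62), where its own thread friction can hold it, and release slowly.

Request:
{"api": "send_rows", "payload": {
  "commands": [
    [0, 0, 0, 0, 0.75],
    [0, 0, 0, -9, 0.75],
    [0, 0, 0, -9.3, 0.75],
    [0, 0, 0, 0, 0.6]
  ]
}}

```text
clock: 23.92
position: [538.7, -90.5, 159.3]
orientation: [0.857, 0.515, 0.0, -0.0]
force: [0.1, -0.1, 0.4]
opening: 51.2
finger_force: 0.0
```

Request:
{"api": "send_rows", "payload": {
  "commands": [
    [0, 0, 0, 0, 0],
    [0, 0, 0, 0, 0],
    [0, 0, 0, 0, 0],
    [0, 0, 0, 0, 0]
  ],
  "force": 60
}}

```text
clock: 24.42
position: [537.8, -89.9, 159.8]
orientation: [0.858, 0.513, -0.001, -0.001]
force: [-9.6, 4.4, 15.5]
opening: 44.9
finger_force: 58.7
```

```bash
python3 tq.py
```

```text
24.625 [0.26 0.24 0.23 0.23] tz 0.241 psi 61.79 [537.8 -89.9 159.8] [-10.9   3.   14.9] 44.877295374780545 58.72975263744593
```

Request:
{"api": "send_rows", "payload": {
  "commands": [
    [0, 0, 0, 0, 0.53],
    [0, 0, 0, 0, 0.54],
    [0, 0, 0, 0, 0.55],
    [0, 0, 0, 0, 0.56],
    [0, 0, 0, 0, 0.57]
  ],
  "force": 20
}}

```text
clock: 25.25
position: [538.3, -90.2, 159.2]
orientation: [0.858, 0.514, -0.0, -0.0]
force: [-4.5, 1.3, 0.8]
opening: 48.5
finger_force: 1.8
```

```bash
python3 tq.py
```

```text
25.45 [0.02 0.04 0.03 0.09] tz 0.045 psi 61.96 [538.4 -90.2 159.2] [-4.1  2.9  1.8] 48.33449618357008 2.4549242039211094
```

Request:
{"api": "send_rows", "payload": {
  "commands": [
    [0, 0, 0, 0, 0.7],
    [0, 0, 0, 0, 1],
    [0, 0, 0, 0, 1],
    [0, 0, -45, 0, 1],
    [0, 0, -52, 0, 1]
  ]
}}

```text
clock: 26.08
position: [538.2, -90.4, 256.9]
orientation: [0.857, 0.515, -0.001, -0.001]
force: [-0.2, 0.5, 1.3]
opening: 85.4
finger_force: 0.0
```

Request:
{"api": "send_rows", "payload": {
  "commands": [
    [0, 0, 0, 0, 1],
    [0, 0, 0, 0, 1],
    [0, 0, 0, 0, 1]
  ]
}}

```text
clock: 26.45
position: [538.2, -90.4, 255.2]
orientation: [0.857, 0.515, -0.001, -0.001]
force: [-0.2, 0.1, -0.0]
opening: 85.3
finger_force: 0.0
```

Run:
```python
from m import *
s=env.state();i=read_camera("wrist");K,T=cam("wrist",s);M=R.from_quat(s["orientation"]).as_matrix()
cv2.imwrite("pics/w8f.png",i);print(s["clock"],s["position"],ang(M[:,0]))
h=cv2.cvtColor(i,cv2.COLOR_BGR2HSV).astype(int);H,S,V=h[...,0],h[...,1],h[...,2]
def pts(m,z,c=(538.5,-90.7)):
    P=onplane(K,T,np.argwhere(m)[:,::-1],z)[:,:2]-c;return P
# nut top face: grey-white, outer hull corners via polygon approx
near=proj(K,T,[538.5,-90.7,150])[0]
yy,xx=np.indices(V.shape);d=np.hypot(xx-near[0],yy-near[1])
nut=((S<45)&(V>185)&(d<45)).astype(np.uint8)
n,l,st,c=cv2.connectedComponentsWithStats(nut);k=1+np.argmax(st[1:,4]);hull=cv2.convexHull(np.argwhere(l==k)[:,::-1].astype(np.float32))
P=onplane(K,T,hull[:,0],150)[:,:2]
ap=cv2.approxPolyDP(P.astype(np.float32),3,True)[:,0];print(st[k,4],(ap-[538.5,-90.7]).round(1).tolist())
E=np.roll(ap,-1,0)-ap;L=np.hypot(*E.T);print([(round(float(a),1),round(float(ang(e)%60),1)) for a,e in zip(L,E)])
# head: red + yellow top faces -> direction; mark
hn=proj(K,T,[538.5,-90.7,180])[0];dh=np.hypot(xx-hn[0],yy-hn[1])<32
red=pts(dh&(S>150)&((H<6)|(H>174))&(V>190),180)
yel=pts(dh&(S>130)&(H>22)&(H<32)&(V>225),180)
print("red",len(red),red.mean(0),"yel",len(yel),yel.mean(0),"dir",ang(red.mean(0)-yel.mean(0)))
w=pts((S<40)&(V>215),130);r=np.hypot(*w.T);a=np.degrees(np.arctan2(w[:,1],w[:,0]));w=w[(r>29)&(r<45)&(abs(a+11)<15)];print("mark",len(w),ang(w.mean(0)))
```

```text
26.45 [538.1637582  -90.36873473 255.24518717] 62.01838974538835
708 [[15.6, -18.5], [-24.5, -6.1], [-16.8, 19.5], [7.0, 24.3], [23.2, 3.3]]
[(42.0, 42.9), (26.8, 13.1), (24.3, 11.5), (26.5, 7.7), (23.1, 10.7)]
red 309 [ 9.15110757 -1.30731518] yel 472 [-5.70638905  1.50338715] dir -10.712469937485803
mark 136 -11.107221984878391
```

Vision confirms the pointer at −10.7° against the mark at −11.1°. The nut is at rest within about 0.1 mm of its seat, and the gripper is clear of everything. Handing in.

```bash
python3 -c "
from station import ticket
print(ticket.sign_off())"
```

```text
the job is handed in; nothing more can be done
None
```

I handed the job in at 26.5 s with the pointer on the mark (within about 0.4°) and the nut nipped twice to about 0.77 N m, but the nut didn't hold that torque: each time I let go the washer unwound it about 20–30°, so it now rests at its seat, to within my measuring error of a few tenths of a mm, with little or no preload; I never touched the tray, carton or tape, and I viewed 11 pictures, one over the limit of 10.

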